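# Fetch the calibration weight out of the draught shield with the lifting fork

### The job

Take the lifting fork from its rest, reach down into the glass shield of the balance with it, and lift out the brass calibration weight by its knob, keeping it upright and without touching the weight with the gripper or knocking the glass hard. Set the weight down gently, upright in the middle of the round pan of the grey scale, then hang the fork back in its rest and let go. Leave the other things where they are.

Things in the scene. Friction and masses are not known exactly. Their poses are not given: they have to be found in the camera images.
- weight: Brass calibration weight, 0.18 to 0.35 kg, round about its z axis, origin at the centre of its underside. Body 36 mm dia, from 0 to 34 mm; neck 8 mm dia up to 52 mm; round flat knob 22 mm dia from 52 to 62 mm (top). At the start it stands upright on the pan inside the glass shield.
- fork: Lifting fork, 0.15 kg, upright, z up. Origin: underside centre of its black collar (44 x 44 x 5 mm). Above the collar a green square handle, 22 x 22 mm, 5 to 75 mm above the origin, sides along x and y. Below it a 7 mm dia steel shaft straight down to the two-tined foot, which points along +x at z = -120 mm. Starts hanging in its rest, tines along the rest's +x.
- fork_seat (a point): Fork's foot: where the neck's axis lies when home between the tines (the knob rests on them); at fork x 18, z -120 mm. Foot 4 mm thick; in fork x: bridge, 22 mm wide, from -6 to 14 mm, then two tines, 12 mm gap, to about 28 mm, then tips splaying to 38 mm (gap there about 22, outside about 32 mm). Axes as the fork's.
- rest: Fixed stand for the fork; origin on the bench under its centre, z up. Two aluminium ledges, tops at 145 mm, reach x +-32, y +-50 mm, with an 18 mm slot for the shaft between them along x, open at both ends. Posts below at y +-46 mm, 8 mm thick; base plate 110 x 120 x 12 mm. The fork's foot cannot come up through the slot: slide the fork out and in along x.
- rest_well (a point): Centre of the ledges' top, 145 mm above the bench: the fork's origin is here when it hangs home. A 5 mm high lip around a 54 x 54 mm well holds the collar, so the fork must be raised more than 5 mm to slide over it. Axes as the stand's.
- balance: Fixed white analytical balance; origin on the bench under the centre of the glass chamber, z up, chamber's long sides along x, blue keypad towards -x. Base 40 mm high, x -175 to 95 mm, y +-95 mm. Inside the chamber a steel pan 120 x 64 mm (centred at x = 8 mm), its top 50 mm above the bench.
- shield: Glass draught shield of the balance (same origin and axes as the balance), open at the top: inside 150 mm along x and 90 mm along y, walls 4 mm, rim 175 mm above the bench with a white edge.
- scale: Fixed low grey scale with a round steel pan of 110 mm dia; origin on the bench under the pan's centre, z up. Housing 50 mm high, x -125 to 65 mm, y +-80 mm.
- scale_pan (a point): Centre of the top of the round pan, 65 mm above the bench.
- bottle0: Bystander: white sample bottle, blue cap, 44 mm dia, 85 mm tall
- bottle1: Bystander: white sample bottle, as bottle0
- bottle2: Bystander: white sample bottle, as bottle0
- bowl: Bystander: steel bowl, 120 mm across the rim, 45 mm tall
- jar: Bystander: amber jar, 70 mm dia, 80 mm tall
- beaker: Bystander: small glass beaker, 60 mm dia, 75 mm tall
Things that resemble listed ones, but are neither listed nor needed, are in the scene too. What is shaped like the weight but red is not meant.

How it is judged:
By the outcome, as a careful person would: the job done as asked, in the order asked, and still so for the second after the job is handed in, with the robot touching nothing.
It also fails if it takes over 67 s, if anything falls off the work surface, if the arm or the gripper's body presses on something with over 40 N, if the wrist force passes 120 N, or if a joint passes its speed limit or range.

### The arm

A 6-joint arm with a two-finger parallel gripper is mounted at the origin on the work surface. World frame = base frame: x ahead of the robot, y to its left, z up, the work surface at z = 0. Lengths are in m, angles in rad, forces in N, time in s.
With the tool pointing down it reaches from about 0.35 to 0.975 m from the base axis. Payload 4.9 kg.
Tool frame: the origin (TCP) lies on the front face of the gripper's body, between the roots of the fingers; the fingertips stand ctrl.tip_extent ahead of it and the grasp point (between the pads) lies 54 mm ahead of it (ctrl.tip_extent is the distance from the TCP to the fingertips, in m); z points along the fingers, y is the line along which they close (so a half turn about z gives the same grasp; the last joint's range is limited). The gripper opens to 85 mm and grips with 20 to 120 N. Pads are 22 mm wide; open, the fingers measure 114 mm over their backs; the gripper's body (76 mm by 85 mm) begins 54 mm behind the grasp point. The pads swing forward as they close: fully open they stand 13 mm farther back than shut.
Start: joints at [1.089, 0.053, 1.613, -0, 1.476, -0.119], TCP at [0.222, 0.584, 0.304] pointing down, gripper open.
Joint ranges: [-3.01, 3.01], [-1.01, 2.22], [0.06, 2.58], [-1.02, 4.17], [0.09, 2.62], [-3.14, 3.14]. Speed limits (rad/s): [2.57, 2.57, 3.14, 3.14, 3.14, 3.14].

### API

Orientations are given as a rotation vector (axis times angle).
In Python, from station import ctrl gives the robot as it stands.
- The arm moves only by the tool apply_moves, never from a script. Its argument "rows" is one flat list of numbers, 6 for each row, row after row: the shift along the tool's x, y, z normalised to -1 to 1, where 1 is 0.6 m, then the turn, a rotation vector about the tool's x, y, z normalised to -1 to 1, where 1 is 90 degrees. A call has 1 to 20 rows; each row is the pose to reach, as a shift and turn from the pose commanded when the call began, along the tool's axes at that moment; what a row does not reach only later rows make up. A row lasts 1/10 s, in which the tool goes at most 50 mm and 8.59 degrees, less where a joint would pass 70% of its speed; a pose out of reach is approached as far as the arm can. A call with a number of a shift or a turn outside -1 to 1 is refused whole. A call with a gripper value outside its range is refused whole. "grip" is the opening, from 0 (shut) to 1 (fully open), set as the call begins (left out, the last holds). The fingers move at their own pace and stop on an object; "grip_force" is the grip in N (left out, the last holds). Time passes only in rows, so rows that repeat a pose let the fingers close. It gives the time, the measured TCP pose, the force, the opening and the grip force at its end, in the units of the state.
- ctrl.get_obs(): the state, without advancing time (a new reading comes with each control period).
- ctrl.get_image(name): name is "side" or "top"; returns (picture, depth): 420x560x3 uint8, blue, green, red; 420x560 float32, m along the optical axis (not along the pixel's ray), 0 where there is no reading.
- ctrl.camera_model(name): a dict with "mtx" (3x3 intrinsics, pixels), "R" (3x3) and "t" (3): a world point X has camera coordinates R X + t. Camera axes: x right, y down, z forward; pixel columns grow to the right and rows downward; lengths in m; the calibration is good to about 2 mm. A picture is of the moment at which its call begins. camera_model takes no time and is no camera call.
- ctrl.finish_job(): hands the job in; it is judged then, once.
The state is a dict: "t": time; "q": joint angles; "dq": joint speeds; "effort": joint torques, N m; "tool_pos": TCP position; "tool_rot": TCP orientation; "contact_force": force on the tool from outside, world axes, zero at the start; "wrist_torque": the same for the moment, N m; "opening": finger opening in m; "grip_force": force on a finger pad.
Only numpy, scipy, OpenCV 4.12 (cv2) and the standard library are available. Lean on these libraries where they do the work, as an engineer would, in place of code of your own. Each camera call takes 0.05 s, during which the arm holds its last target. There are 200 camera calls.

## Working session

There is one attempt and no reset: what is moved stays moved. The work goes in short steps, Python scripts to look and compute and a tool call to move; the robot and the scene stay as the last step left them, time stands still between calls to the robot, and variables do not carry over. Pictures are saved under pics/ and viewed, at most 10 in all, crops included, and the job is handed in when it is done.

Besides the shell and the picture viewer there is one more tool, called after "Call:" as name(argument=value, ...) on one line, values as JSON. apply_moves: Moves the arm, as the interface text tells. Its arguments: {"type":"object","properties":{"rows":{"type":"array","items":{"type":"number"}},"grip":{"type":"number"},"grip_force":{"type":"number"}},"required":["rows"]}

```bash
ls; mkdir -p pics; python3 - <<'E'
from station import ctrl
import cv2,numpy as np
print(ctrl.get_obs(), ctrl.tip_extent)
for n in("top","side"):
    im,d=ctrl.get_image(n); np.savez(f"pics/{n}0.npz",im=im,d=d)
    cv2.imwrite(f"pics/{n}0.png",im); m=ctrl.camera_model(n); print(n,m, -m["R"].T@m["t"])
E
```

```text
pics
{'t': 0.0, 'q': array([ 1.08899125e+00,  5.33665409e-02,  1.61427044e+00,  3.58622820e-05,
        1.47598138e+00, -1.19018436e-01]), 'dq': array([-1.47368693e-03,  6.00658520e-04, -1.09703441e-03,  5.13256459e-07,
        9.42647532e-04,  1.46938638e-04]), 'effort': array([-1.50266591e-03, -3.93675578e+01, -3.70175171e+01, -1.98447301e-04,
        7.03208192e-03,  3.59256358e-07]), 'tool_pos': array([0.22158888, 0.58390706, 0.30267093]), 'tool_rot': array([-5.66634723e-01, -3.08942392e+00,  3.02226336e-03]), 'contact_force': array([0.37719558, 0.38707035, 0.02235921]), 'wrist_torque': array([ 0.02299473, -0.01593618,  0.0398419 ]), 'grip_force': 0.0, 'opening': 0.08575664904912016} 0.0726
top {'mtx': array([[392.38343111,   0.        , 280.80167722],
       [  0.        , 392.38343111, 209.25617937],
       [  0.        ,   0.        ,   1.        ]]), 'R': array([[-0.01152275, -0.99992803,  0.00334187],
       [-0.97476051,  0.01048741, -0.22300663],
       [ 0.22295553, -0.00582717, -0.9748112 ]]), 't': array([0.00345717, 0.65455445, 1.00455441])} [0.41410271 0.00244604 1.12520932]
side {'mtx': array([[400.39706503,   0.        , 282.01099713],
       [  0.        , 400.39706503, 211.9138078 ],
       [  0.        ,   0.        ,   1.        ]]), 'R': array([[ 0.97708832, -0.21269548, -0.00768452],
       [-0.15048047, -0.66484831, -0.73166409],
       [ 0.15051261,  0.71605681, -0.68162204]]), 't': array([-0.62838393,  0.18224379,  0.96855231])} [ 0.49563139 -0.70602842  0.788699  ]
```

View pics/top0.png

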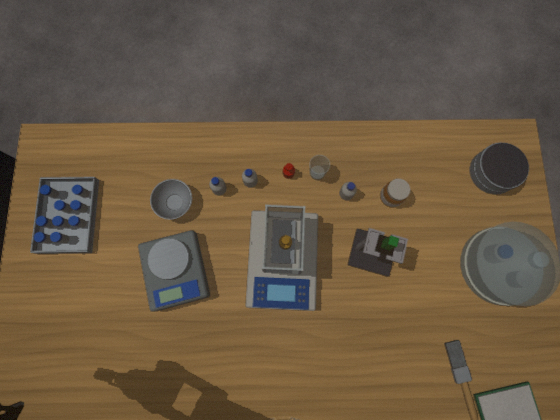

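View pics/side0.png

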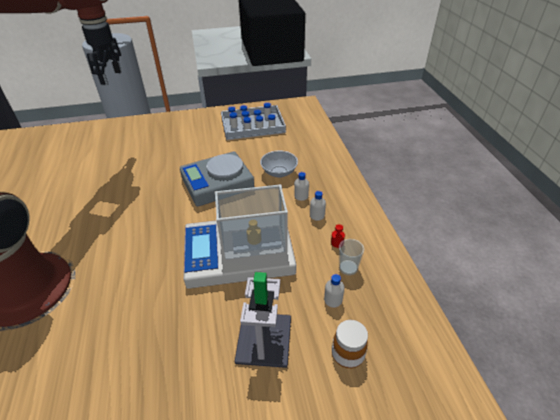

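The top view shows the brass weight at (286,242) inside the glass, and its lookalike is the red weight at (289,170). The green fork handle is at (393,242) in the rest, with the rest base at (372,253). The scale pan is at (168,258), the balance keypad at (281,293) and the bottles at (217,185), (249,177) and (349,190). In the side view the brass weight is at (254,232), the red one at (338,236), and the fork at (261,290).

For the weight, the candidates are brass (286,242) and red (289,170), so I choose the brass one. For the scale, the round pan at (168,258) is the grey scale, not the bowl (172,200). Next come measurements and a close crop.

```bash
cat > h.py <<'E'
import numpy as np,cv2
from station import ctrl
from scipy.spatial.transform import Rotation as R
def ray(n,p,z):
    m=ctrl.camera_model(n);p=np.atleast_2d(np.array(p,float))
    c=-m["R"].T@m["t"]
    v=(np.c_[p,np.ones(len(p))]@np.linalg.inv(m["mtx"]).T)@m["R"]
    return c+v*((z-c[2])/v[:,2])[:,None]
def tri(p1,p2,n1="top",n2="side"):
    A=[];b=[]
    for n,p in((n1,p1),(n2,p2)):
        m=ctrl.camera_model(n);c=-m["R"].T@m["t"]
        v=m["R"].T@np.linalg.inv(m["mtx"])@np.array([*p,1.]);v/=np.linalg.norm(v)
        P=np.eye(3)-np.outer(v,v);A.append(P);b.append(P@c)
    return np.linalg.solve(sum(A),sum(b))
def cloud(n,d):
    m=ctrl.camera_model(n);v,u=np.indices(d.shape)
    P=np.stack([u,v,np.ones_like(u)],-1)@np.linalg.inv(m["mtx"]).T*d[...,None]
    return (P-m["t"])@m["R"]
def hsv(im,lo,hi):return cv2.inRange(cv2.cvtColor(im,cv2.COLOR_BGR2HSV),lo,hi)
def load(n,i=0):
    z=np.load(f"pics/{n}{i}.npz");return z["im"],z["d"]
E
python3 - <<'E'
from h import *
def comps(k,mn=15):
    n,l,s,c=cv2.connectedComponentsWithStats(k);return l,[(i,s[i],c[i].round(1)) for i in range(1,n) if s[i,4]>=mn]
for n in("top","side"):
    im,d=load(n);P=cloud(n,d)
    for nm,lo,hi in(("green",(45,120,50),(75,255,255)),("brass",(18,130,90),(30,255,255)),("blue",(100,150,50),(125,255,255))):
        k=hsv(im,lo,hi)
        if nm=="brass":
            r=np.zeros_like(k); 
            (r.__setitem__((slice(205,275),slice(262,305)),255) if n=="top" else r.__setitem__((slice(200,262),slice(228,282)),255)); k&=r
        l,c=comps(k)
        for i,s,ce in c:
            q=P[(l==i)&(d>0)]
            rc=cv2.minAreaRect(np.argwhere(l==i)[:,::-1].astype(np.float32))
            print(n,nm,s,ce,"med",np.median(q,0).round(3),"p2/98 z",np.percentile(q[:,2],[2,98]).round(3),"rect",np.round(rc[1],1),round(rc[2],1))
im,_=load("top");a=cv2.resize(im[195:315,235:415],None,fx=4.4,fy=4.4,interpolation=cv2.INTER_CUBIC)
cv2.imwrite("pics/crop1.png",a)
im,_=load("side");a=cv2.resize(im[180:375,175:320],None,fx=3,fy=3,interpolation=cv2.INTER_CUBIC)
cv2.imwrite("pics/crop2.png",a)
E
```

```text
top green [381 236  17  11 122] [390.4 241.3] med [ 0.543 -0.258  0.219] p2/98 z [0.167 0.224] rect [10. 16.] 90.0
top brass [281 235  10   9  60] [285.5 239.3] med [ 0.566 -0.015  0.112] p2/98 z [0.08  0.116] rect [7.2 8.5] 26.6
top blue [246 170   6   5  21] [247.9 171.9] med [0.759 0.086 0.085] p2/98 z [0.082 0.088] rect [5. 4.] 0.0
top blue [212 178   6   6  25] [214.6 180.3] med [0.737 0.177 0.084] p2/98 z [0.081 0.088] rect [4.9 4.9] 26.6
top blue [ 40 185  10   9  73] [ 44.6 189.2] med [0.724 0.662 0.055] p2/98 z [0.051 0.058] rect [8. 9.] 90.0
top blue [ 73 185   9   9  62] [ 76.8 188.8] med [0.724 0.572 0.055] p2/98 z [0.051 0.059] rect [8. 8.] 90.0
top blue [ 55 201   9   9  64] [ 59.  204.6] med [0.679 0.618 0.054] p2/98 z [0.051 0.058] rect [8. 8.] 90.0
top blue [ 71 201   9   8  59] [ 75.  204.4] med [0.68  0.573 0.055] p2/98 z [0.051 0.059] rect [7. 8.] 90.0
top blue [ 36 216  10  10  73] [ 40.7 220.4] med [0.635 0.663 0.055] p2/98 z [0.051 0.058] rect [8.5 9.2] 45.0
top blue [ 52 216  10   9  65] [ 56.8 220.3] med [0.635 0.618 0.055] p2/98 z [0.051 0.058] rect [7.6 9.4
[... 1440 characters left out ...]
.059] rect [11.4  6.3] 71.6
side blue [268 115   7   5  30] [271.3 116.8] med [0.727 0.567 0.055] p2/98 z [0.047 0.058] rect [4. 6.] 90.0
side blue [183 164  25  26 215] [196.1 179.2] med [0.442 0.251 0.053] p2/98 z [0.049 0.056] rect [26.9 14.3] 60.9
side blue [299 173   6   7  39] [301.5 175.8] med [0.738 0.172 0.083] p2/98 z [0.071 0.087] rect [6. 5.] 90.0
side blue [315 192   7   7  41] [318.3 194.9] med [0.762 0.08  0.084] p2/98 z [0.073 0.088] rect [6. 6.] 90.0
side blue [185 225  33  47 798] [200.7 249.2] med [ 0.433 -0.017  0.043] p2/98 z [0.04  0.046] rect [44.9 32.3] 87.5
side blue [332 275   9  10  74] [335.5 279.3] med [ 0.72  -0.202  0.084] p2/98 z [0.072 0.087] rect [8. 9.] 0.0
```

View pics/crop1.png

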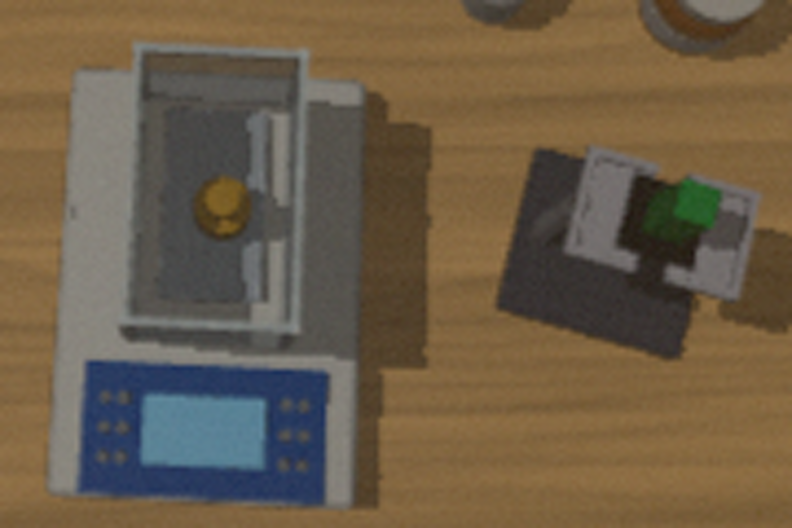

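View pics/crop2.png

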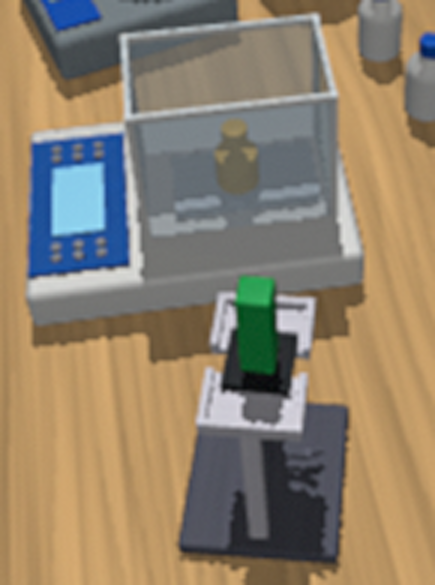

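The crops confirm it. In crop 1 the brass weight stands on the pan with its knob at (224,193), which is full-image (286,239). The fork's green top is at crop (698,200), with its black collar on the rest ledges. Crop 2 shows the same weight upright behind the glass. Next are the poses.

```bash
cat >> h.py <<'E'
def wrect(Q):
    """min area rect of world xy points: centre, sizes, angle deg"""
    r=cv2.minAreaRect((Q[:,:2]*1000).astype(np.float32));return np.round(r[0],1),np.round(r[1],1),round(r[2],1)
def proj(n,X):
    m=ctrl.camera_model(n);p=(np.atleast_2d(X)@m["R"].T+m["t"])@m["mtx"].T;return p[:,:2]/p[:,2:]
E
python3 - <<'E'
from h import *
for n in("top","side"):
    im,d=load(n);P=cloud(n,d);ok=d>0
    def reg(x0,x1,y0,y1,z0,z1):return ok&(P[...,0]>x0)&(P[...,0]<x1)&(P[...,1]>y0)&(P[...,1]<y1)&(P[...,2]>z0)&(P[...,2]<z1)
    S=im.max(2).astype(int)-im.min(2)
    def big(k,er=0):
        k=k.astype(np.uint8)*255
        k=cv2.morphologyEx(k,cv2.MORPH_CLOSE,np.ones((3,3)));nn,l,s,c=cv2.connectedComponentsWithStats(k);return l==1+s[1:,4].argmax()
    def plane(nm,k,z):
        v,u=np.nonzero(k);W=ray(n,np.c_[u,v],z);print(n,nm,len(W),*wrect(W),"z",np.median(P[k&ok][:,2]).round(4))
    plane("ledges",reg(.45,.65,-.35,-.15,.137,.153)&(im.mean(2)>100)&(S<50),.145)
    plane("rim",big(reg(.44,.68,-.1,.1,.165,.19)),.175)
    plane("keypad",big((hsv(im,(95,60,40),(125,255,255))>0)&reg(.38,.5,-.1,.1,.03,.055)),.043)
    plane("base",reg(.45,.65,-.35,-.12,.006,.018)&(im.max(2)<90)&(S<40),.012)
    k=big(reg(.42,.65,.2,.45,.059,.075)&(S<40));v,u=np.nonzero(k);W=ray(n,np.c_[u,v],.065);c,r=cv2.minEnclosingCircle((W[:,:2]*1000).astype(np.float32));print(n,"pan",c,r,W.mean(0),np.median(P[k][:,2]), "rect",*wrect(W))
    k=reg(.5,.65,-.06,.05,.105,.118);v,u=np.nonzero(k);W=ray(n,np.c_[u,v],.112);print(n,"knob",len(W),W.mean(0),*wrect(W))
    k=reg(.5,.6,-.33,-.2,.212,.226)&(hsv(im,(45,100,40),(75,255,255))>0);v,u=np.nonzero(k);W=ray(n,np.c_[u,v],.22);print(n,"handle",len(W),W.mean(0),*wrect(W))
    k=reg(.5,.6,-.33,-.2,.016,.035);v,u=np.nonzero(k);print("foot?",len(u),u.mean(),v.mean(),P[k].mean(0))
E
```

```text
top ledges 403 [ 543.2 -265. ] [99.4 62.5] 73.2 z 0.1467
top rim 439 [562.   -7.8] [ 99.2 160. ] 86.7 z 0.1748
top keypad 1678 [430.8  -1.9] [149.3  80. ] 86.7 z 0.0436
top base 909 [ 528.4 -239.5] [163.7 103.1] 37.1 z 0.0122
top pan (524.0254516601562, 302.01751708984375) 55.284236907958984 [0.52394616 0.30200739 0.065     ] 0.06493843200408733 rect [524.5 301.6] [108.8 104.7] 89.4
top knob 116 [ 0.58900087 -0.01364662  0.112     ] [583.2  -9.5] [ 90.6 111. ] 86.7
top handle 94 [ 0.54235028 -0.26167211  0.22      ] [ 542.2 -261.9] [23.2 22.7] 70.4
foot? 31 361.16129032258067 254.5483870967742 [ 0.53370002 -0.22915942  0.01925839]
side ledges 827 [ 546.2 -262.4] [107.7  65.1] 73.2 z 0.1464
side rim 737 [567.2 -13. ] [109.7 159.6] 86.8 z 0.1731
side keypad 1426 [434.5  -2.1] [151.2  79.4] 86.6 z 0.0437
side base 827 [ 545.2 -267.1] [117.3 107.9] 73.4 z 0.0118
side pan (529.730224609375, 299.10198974609375) 58.63654327392578 [0.529948  0.2980042 0.065    ] 0.0654201821119324 rect [529.9 299. ] [112.3 108.2] 77.2
side knob 423 [ 0.56723199 -0.00721342  0.112     ] [570.6  -9.1] [109.6 145.9] 87.1
side handle 140 [ 0.54665548 -0.26692091  0.22      ] [ 546.4 -267.1] [26.  21.5] 72.9
foot? 179 270.122905027933 337.86033519553075 [ 0.55783832 -0.27663282  0.02659965]
```

The rest is at about (0.5435, -0.265), with its +x at yaw -16.8°. The foot seen by depth at (0.558, -0.277, 0.027) confirms that the tines point that way. The balance yaw is -3.3°. Next I refine the weight and plan the grasp.

```bash
cat >> h.py <<'E'
def goal(pos,yaw,tilt0=True):
    """row for TCP pos and tool-y yaw (deg), pointing down; relative to the current tool pose"""
    o=ctrl.get_obs();A=R.from_rotvec(o["tool_rot"]);a=np.radians(yaw)
    y=np.array([np.cos(a),np.sin(a),0]);z=np.array([0,0,-1.]);B=R.from_matrix(np.c_[np.cross(y,z),y,z])
    s=A.inv().apply(np.array(pos)-o["tool_pos"])/.6;r=(A.inv()*B).as_rotvec()/(np.pi/2)
    print("goal",pos,yaw,"row",np.r_[s,r].round(4).tolist(),"dist",np.linalg.norm(s*.6).round(3));return np.r_[s,r]
def state():
    o=ctrl.get_obs();A=R.from_rotvec(o["tool_rot"]).as_matrix()
    print("t",round(o["t"],2),"pos",o["tool_pos"].round(4),"yaw",np.degrees(np.arctan2(A[1,1],A[0,1])).round(2),"z",A[:,2].round(4),"F",o["contact_force"].round(2),"T",o["wrist_torque"].round(2),"open",round(o["opening"],4),"gf",round(o["grip_force"],1),"q",np.degrees(o["q"]).round(0))
E
python3 - <<'E'
from h import *
for n,(a,b,c,e) in(("top",(225,262,272,300)),("side",(205,255,230,280))):
    im,d=load(n);P=cloud(n,d)
    k=np.zeros(d.shape,bool);k[a:b,c:e]=True
    k&=hsv(im,(12,90,60),(32,255,255))>0
    v,u=np.nonzero(k);print(n,len(u),u.min(),u.max(),v.min(),v.max(), "depthpts",P[k].min(0).round(3),P[k].max(0).round(3))
    kk=k&(np.abs(P[...,2]-.1125)<.004);v,u=np.nonzero(kk);W=ray(n,np.c_[u,v],.112);print(" knobtop",len(u),u.mean(),v.mean(),W.mean(0).round(4),*wrect(W),"cloudmean",P[kk].mean(0).round(4))
    # rows extents
    for r in range(v.min()-1 if len(v) else a,b):
        uu=np.nonzero(k[r])[0]
        if len(uu):print(r,uu.min(),uu.max(),end="; ")
    print()
state()
goal([.40,.15,.32],20)
goal([.5435,-.265,.31],-16.8)
E
```

```text
top 143 279 291 235 248 depthpts [ 0.414 -0.03   0.048] [0.586 0.002 1.125]
 knobtop 49 285.18367346938777 239.81632653061226 [ 0.5641 -0.0141  0.112 ] [563.7 -13.6] [18.5 18.6] 44.4 cloudmean [ 0.5641 -0.0141  0.112 ]
235 284 287; 236 282 289; 237 281 290; 238 280 290; 239 280 291; 240 279 291; 241 279 291; 242 279 291; 243 279 291; 244 280 291; 245 280 290; 246 281 290; 247 282 289; 248 284 288; 
side 9 248 259 221 231 depthpts [ 0.552 -0.057  0.122] [ 0.577 -0.056  0.157]
 knobtop 0 nan nan [nan nan nan] [0. 0.] [0. 0.] 0.0 cloudmean [nan nan nan]
221 251 251; 223 250 255; 224 252 253; 230 259 259; 231 248 259; 
t 0.1 pos [0.2216 0.5839 0.3028] yaw 69.21 z [-8.0e-04 -1.6e-03 -1.0e+00] F [ 0.7   0.25 -0.98] T [0.04 0.01 0.02] open 0.0853 gf 0.0 q [62.  3. 92. -0. 85. -7.]
goal [0.4, 0.15, 0.32] 20 row [-0.5346, -0.5707, -0.0277, -0.0011, 0.0004, 0.5468] dist 0.469
goal [0.5435, -0.265, 0.31] -16.8 row [-1.0037, -1.1324, -0.0101, -0.001, 0.0008, 0.9557] dist 0.908<stdin>:7: RuntimeWarning: Mean of empty slice.
  ret = ret.dtype.type(ret / rcount)
  ret = um.true_divide(
```

Call:
apply_moves(rows=[-0.535, -0.571, -0.028, 0, 0, 0.547, -0.535, -0.571, -0.028, 0, 0, 0.547, -0.535, -0.571, -0.028, 0, 0, 0.547, -0.535, -0.571, -0.028, 0, 0, 0.547, -0.535, -0.571, -0.028, 0, 0, 0.547, -0.535, -0.571, -0.028, 0, 0, 0.547, -0.535, -0.571, -0.028, 0, 0, 0.547, -0.535, -0.571, -0.028, 0, 0, 0.547, -0.535, -0.571, -0.028, 0, 0, 0.547, -0.535, -0.571, -0.028, 0, 0, 0.547, -0.535, -0.571, -0.028, 0, 0, 0.547], grip=1)

```text
t: 1.2
tool_pos: [0.4009, 0.1479, 0.3205]
tool_rot: [1.809, 2.569, -0.001]
contact_force: [-0.1, 0.5, -0.2]
opening: 0.0853
grip_force: 0.0
```

```bash
python3 - <<'E'
from h import *
state()
goal([.5435,-.265,.32],-16.8)
print(ray("side",[(253,222.3)],.112), proj("side",[[.564,-.0141,.112]]))
E
```

```text
t 1.2 pos [0.4009 0.1479 0.3205] yaw 19.7 z [-1.e-04 -4.e-04 -1.e+00] F [-0.07  0.46 -0.23] T [ 0.06 -0.03  0.03] open 0.0853 gf 0.0 q [ 10. -26. 116.  -0.  90.  -9.]
goal [0.5435, -0.265, 0.32] -16.8 row [-0.728, -0.0082, 0.001, -0.0001, 0.0003, 0.4055] dist 0.437
[[ 0.56891681 -0.01562484  0.112     ]] [[250.88705537 222.18281   ]]
```

Call:
apply_moves(rows=[-0.728, -0.008, 0.001, 0, 0, 0.405, -0.728, -0.008, 0.001, 0, 0, 0.405, -0.728, -0.008, 0.001, 0, 0, 0.405, -0.728, -0.008, 0.001, 0, 0, 0.405, -0.728, -0.008, 0.001, 0, 0, 0.405, -0.728, -0.008, 0.001, 0, 0, 0.405, -0.728, -0.008, 0.001, 0, 0, 0.405, -0.728, -0.008, 0.001, 0, 0, 0.405, -0.728, -0.008, 0.001, 0, 0, 0.405, -0.728, -0.008, 0.001, 0, 0, 0.405, -0.728, -0.008, 0.001, 0, 0, 0.405])

```text
t: 2.3
tool_pos: [0.5454, -0.2613, 0.3191]
tool_rot: [-2.515, -1.879, 0.0]
contact_force: [-0.6, 0.1, 0.7]
opening: 0.0855
grip_force: 0.0
```

```bash
python3 - <<'E'
from h import *
state()
goal([.5437,-.265,.243],-16.8)
E
```

```text
t 2.3 pos [ 0.5454 -0.2613  0.3191] yaw -16.45 z [-0.0015  0.0018 -1.    ] F [-0.58  0.14  0.73] T [ 0.01  0.02 -0.04] open 0.0855 gf 0.0 q [-33.  -0.  94.   0.  86. -16.]
goal [0.5437, -0.265, 0.243] -16.8 row [-0.0069, -0.0008, 0.1268, -0.0012, -0.0008, 0.0038] dist 0.076
```

Call:
apply_moves(rows=[0, 0, 0.05, 0, 0, 0, 0, 0, 0.1, 0, 0, 0, 0, 0, 0.127, 0, 0, 0, 0, 0, 0.127, 0, 0, 0, 0, 0, 0.127, 0, 0, 0])

```text
t: 2.8
tool_pos: [0.5454, -0.2612, 0.2447]
tool_rot: [2.515, 1.881, 0.001]
contact_force: [1.3, -0.5, -0.1]
opening: 0.0853
grip_force: 0.0
```

```bash
python3 - <<'E'
from h import *
state()
E
```

```text
t 2.8 pos [ 0.5454 -0.2612  0.2447] yaw -16.4 z [ 6.e-04 -2.e-04 -1.e+00] F [ 1.33 -0.54 -0.09] T [-0.02 -0.01  0.04] open 0.0853 gf 0.0 q [-33.   3.  98.   0.  79. -16.]
```

Call:
apply_moves(rows=[-0.006, 0, 0.001, 0, 0, 0.004, -0.006, 0, 0.001, 0, 0, 0.004])

```text
t: 3.0
tool_pos: [0.5447, -0.2662, 0.2453]
tool_rot: [2.52, 1.87, 0.002]
contact_force: [0.0, -0.5, 0.4]
opening: 0.0856
grip_force: 0.0
```

Call:
apply_moves(rows=[0, 0, 0, 0, 0, 0, 0, 0, 0, 0, 0, 0, 0, 0, 0, 0, 0, 0, 0, 0, 0, 0, 0, 0, 0, 0, 0, 0, 0, 0, 0, 0, 0, 0, 0, 0, 0, 0, 0, 0, 0, 0, 0, 0, 0, 0, 0, 0], grip=0, grip_force=80)

```text
t: 3.8
tool_pos: [0.544, -0.2656, 0.2434]
tool_rot: [-2.523, -1.872, 0.0]
contact_force: [-0.1, -0.3, 2.6]
opening: 0.021
grip_force: 78.3
```

```bash
python3 - <<'E'
from h import *
state()
a=np.radians(-16.8)
goal([.544,-.265,.256],-16.8)
goal([.544+.062*np.cos(a),-.265+.062*np.sin(a),.256],-16.8)
E
```

```text
t 3.8 pos [ 0.544  -0.2656  0.2434] yaw -16.83 z [-1.e-04 -1.e-04 -1.e+00] F [-0.12 -0.25  2.64] T [0.04 0.11 0.06] open 0.021 gf 78.3 q [-33.   3.  98.  -0.  79. -16.]
goal [0.544, -0.265, 0.256] -16.8 row [0.0009, -0.0003, -0.021, -0.0001, 0.0001, -0.0003] dist 0.013
goal [np.float64(0.6033538088469882), np.float64(-0.28291997141055725), 0.256] -16.8 row [0.0009, 0.103, -0.021, -0.0001, 0.0001, -0.0003] dist 0.063
```

Call:
apply_moves(rows=[0, 0, -0.01, 0, 0, 0, 0, 0, -0.021, 0, 0, 0, 0, 0, -0.021, 0, 0, 0, 0, 0.02, -0.021, 0, 0, 0, 0, 0.04, -0.021, 0, 0, 0, 0, 0.06, -0.021, 0, 0, 0, 0, 0.08, -0.021, 0, 0, 0, 0, 0.105, -0.021, 0, 0, 0, 0, 0.105, -0.021, 0, 0, 0])

```text
t: 4.7
tool_pos: [0.606, -0.2842, 0.2555]
tool_rot: [2.522, 1.873, 0.0]
contact_force: [-1.0, -0.2, -1.8]
opening: 0.0212
grip_force: 78.5
```

```bash
python3 - <<'E'
from h import *
state()
im,d=ctrl.get_image("side");np.savez("pics/side1.npz",im=im,d=d)
im2,d2=ctrl.get_image("top");np.savez("pics/top1.npz",im=im2,d=d2)
a=cv2.resize(im[150:400,160:400],None,fx=2.2,fy=2.2);b=cv2.resize(im2[180:300,330:450],None,fx=4,fy=4)
c=np.zeros((550,528+260,3),np.uint8);c[:,:528]=a;c[:480//2,528:528+240]=cv2.resize(b,(240,240));cv2.imwrite("pics/v5.png",c)
o=ctrl.get_obs()["tool_pos"];goal([o[0],o[1],.40],-16.8)
E
```

```text
t 4.7 pos [ 0.606  -0.2842  0.2555] yaw -16.8 z [ 3.e-04 -0.e+00 -1.e+00] F [-1.   -0.2  -1.83] T [-0.01 -0.03  0.02] open 0.0212 gf 78.5 q [-31.  11.  89.   0.  81. -15.]
goal [np.float64(0.6046671614549314), np.float64(-0.28378602420631466), 0.4] -16.8 row [0.0001, -0.0003, -0.2411, -0.0007, -0.0001, -0.0001] dist 0.145
```

View pics/v5.png

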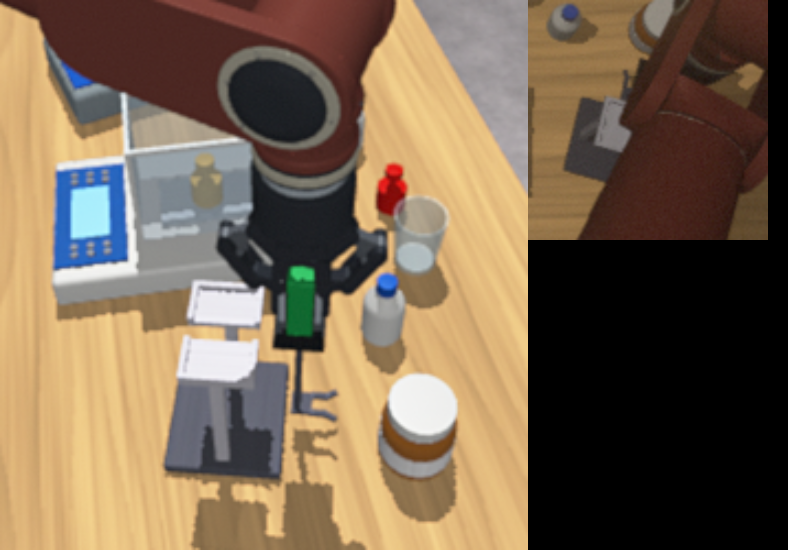

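The fork is clear of the rest and hangs straight, with its tines at crop (315,403) pointing right (+x). I measure the foot relative to the TCP from this picture.

```bash
cat >> h.py <<'E'
def fork(n,im,d,tcp,yaw):
    """points in the gripper-yaw frame about the TCP (x: tines, mm)"""
    P=cloud(n,d)-tcp;a=np.radians(yaw);x=P[...,0]*np.cos(a)+P[...,1]*np.sin(a);y=-P[...,0]*np.sin(a)+P[...,1]*np.cos(a);z=P[...,2]+0.0984
    return 1000*np.stack([x,y,z],-1)
E
python3 - <<'E'
from h import *
im,d=load("side",1)
F=fork("side",im,d,np.array([.606,-.2842,.2555]),-16.8);S=im.max(2).astype(int)-im.min(2)
x,y,z=F[...,0],F[...,1],F[...,2];ok=(d>0)&(abs(y)<25)&(abs(x)<50)
k=ok&(z>-126)&(z<-110)&(x>3)&(S<45);print("tines",k.sum());q=F[k]
for a in range(4,44,4):
    s=q[(q[:,0]>=a)&(q[:,0]<a+4)]
    if len(s):print(a,len(s),s[:,1].min().round(1),s[:,1].max().round(1),s[:,2].mean().round(1))
k=ok&(z>-105)&(z<-10)&(abs(x)<12)&(S<45);print("shaft",k.sum(),F[k].mean(0),np.percentile(F[k],[5,95],axis=0))
k=ok&(hsv(im,(45,80,30),(75,255,255))>0);print("handle",k.sum(),F[k].min(0),F[k].max(0),np.median(F[k],0))
E
```

```text
tines 125
4 14 -7.2 8.6 -118.6
8 20 -6.9 14.6 -118.6
12 19 -7.5 13.7 -118.4
16 12 -9.8 13.6 -117.9
20 12 -8.4 14.2 -118.3
24 10 -9.1 14.1 -118.8
28 13 -9.1 14.4 -118.4
32 12 -10.0 16.3 -118.6
36 8 -13.2 16.2 -117.8
shaft 59 [  2.68815114   0.73094613 -69.16971153] [[   0.17705239   -1.20793033 -102.07184023]
 [   4.82373291    2.65774935  -31.57092207]]
handle 426 [ -8.44499694 -17.55584546   2.88415619] [ 14.72132018  10.86635997 107.73778116] [ 2.99033229 -7.12624605 54.38368358]
```

Call:
apply_moves(rows=[0, 0, -0.05, 0, 0, 0, 0, 0, -0.11, 0, 0, 0, 0, 0, -0.17, 0, 0, 0, 0, 0, -0.24, 0, 0, 0, 0, 0, -0.24, 0, 0, 0])

```text
t: 5.3
tool_pos: [0.6054, -0.2844, 0.4091]
tool_rot: [2.512, 1.865, 0.008]
contact_force: [0.6, 0.3, 0.7]
opening: 0.021
grip_force: 78.9
```

```bash
python3 - <<'E'
from h import *
state()
goal([.5126,-.013,.42],-3.3)
E
```

```text
t 5.3 pos [ 0.6054 -0.2844  0.4091] yaw -16.83 z [ 0.0116 -0.0072 -0.9999] F [0.57 0.31 0.69] T [-0.05 -0.05 -0.05] open 0.021 gf 78.9 q [-32.   6.  79.  -0.  94. -15.]
goal [0.5126, -0.013, 0.42] -3.3 row [0.3882, -0.2787, -0.0231, 0.0081, 0.0032, -0.1503] dist 0.287
```

Call:
apply_moves(rows=[0.06, -0.04, -0.03, 0, 0, -0.025, 0.12, -0.08, -0.03, 0, 0, -0.05, 0.18, -0.12, -0.03, 0, 0, -0.075, 0.24, -0.165, -0.03, 0, 0, -0.1, 0.3, -0.21, -0.03, 0, 0, -0.125, 0.35, -0.245, -0.03, 0, 0, -0.15, 0.385, -0.275, -0.03, 0, 0, -0.15, 0.388, -0.279, -0.03, 0, 0, -0.15, 0.388, -0.279, -0.03, 0, 0, -0.15, 0.388, -0.279, -0.03, 0, 0, -0.15])

```text
t: 6.3
tool_pos: [0.5116, -0.0132, 0.4174]
tool_rot: [-2.286, -2.155, 0.001]
contact_force: [-0.6, -0.1, -1.7]
opening: 0.0213
grip_force: 79.0
```

```bash
python3 - <<'E'
from h import *
state()
goal([.5126,-.013,.34],-3.3)
for n in("side","top"):
    im,d=ctrl.get_image(n);np.savez(f"pics/{n}2.npz",im=im,d=d)
    if n=="side":a=cv2.resize(im[100:300,150:350],None,fx=2.7,fy=2.7)
    else:b=cv2.resize(im[170:280,230:340],(250,250))
c=np.zeros((540,790,3),np.uint8);c[:,:540]=a;c[:250,540:]=b;cv2.imwrite("pics/v6.png",c)
im,d=load("side",2);o=ctrl.get_obs()
F=fork("side",im,d,o["tool_pos"],-3.3);x,y,z=F[...,0],F[...,1],F[...,2];S=im.max(2).astype(int)-im.min(2)
k=(d>0)&(abs(y)<25)&(abs(x)<50)&(z>-126)&(z<-110)&(S<60);q=F[k];print(k.sum(),q.min(0),q.max(0),"tines y",np.percentile(q[q[:,0]>10][:,1],[2,98]))
k=(d>0)&(abs(y)<15)&(abs(x)<12)&(z>-105)&(z<-10)&(S<60);print("shaft",k.sum(),F[k].mean(0))
E
```

```text
t 6.3 pos [ 0.5116 -0.0132  0.4174] yaw -3.38 z [-5.e-04 -4.e-04 -1.e+00] F [-0.59 -0.06 -1.71] T [-0.03  0.02 -0.02] open 0.0213 gf 79.0 q [-10. -15.  98.  -0.  97.  -6.]
goal [0.5126, -0.013, 0.34] -3.3 row [0.0004, 0.0017, 0.1291, -0.0003, 0.0003, -0.0008] dist 0.077
132 [  -1.44009017  -13.9093949  -123.24737949] [  40.94633328   16.94736978 -110.06757435] tines y [-13.70986789  15.49520544]
shaft 111 [  3.55715891   0.29133935 -57.21997034]
```

View pics/v6.png

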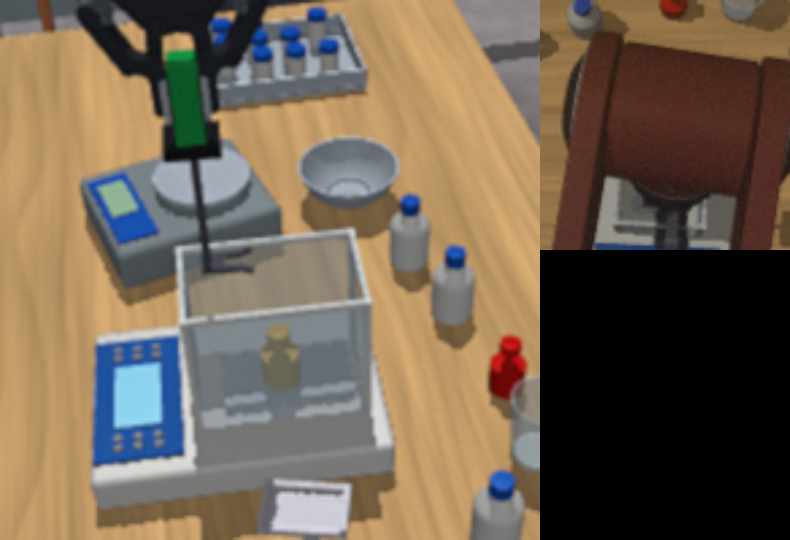

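The side view shows the fork above the chamber's left part: the foot is at crop (228,262), level and just above the rim, and the weight's knob is at (279,333). Next I measure the weight in the same (side) view as the fork, so that calibration bias cancels.

```bash
python3 - <<'E'
from h import *
im,d=load("side",2);r=im[212:252,236:272].astype(int)
k=(r[...,2]-r[...,0]>28);
n,l,s,c=cv2.connectedComponentsWithStats(k.astype(np.uint8));i=1+s[1:,4].argmax();k=l==i
for v in range(k.shape[0]):
    u=np.nonzero(k[v])[0]
    if len(u):print(v+212,u.min()+236,u.max()+236,end="; ")
for X in([.5665,-.0145],[.564,-.0141],[.569,-.0156]):
    print(X,proj("side",[[*X,.112],[*X,.102],[*X,.084],[*X,.05]]).round(1).tolist())
# knob top ellipse extents prediction
t=np.linspace(0,2*np.pi,40);X=np.c_[.5665+.011*np.cos(t),-.0145+.011*np.sin(t),np.full(40,.112)];p=proj("side",X);print(p.min(0),p.max(0))
X[:,2]=.102;p=proj("side",X);print(p.min(0),p.max(0))
X=np.c_[.5665+.018*np.cos(t),-.0145+.018*np.sin(t),np.full(40,.05)];p=proj("side",X);print("base",p.min(0),p.max(0))
E
```

```text
212 236 261; 213 236 250; 214 236 245; [0.5665, -0.0145] [[251.9, 222.1], [252.2, 225.1], [252.6, 230.3], [253.4, 239.7]]
[0.564, -0.0141] [[250.9, 222.2], [251.1, 225.1], [251.6, 230.3], [252.4, 239.7]]
[0.569, -0.0156] [[253.0, 222.3], [253.3, 225.2], [253.7, 230.4], [254.4, 239.9]]
[247.3867144 218.9785752] [256.49393827 225.35180752]
[247.6609227  221.91298991] [256.70404054 228.29008305]
base [246.24941933 234.5498561 ] [260.52763785 245.00114256]
```

```bash
python3 - <<'E'
from h import *
im,d=load("side",2);r=im[212:252,236:272].astype(int);D=r[...,2]-r[...,0]
k=(D>25);k[:5]=False
n,l,s,c=cv2.connectedComponentsWithStats(k.astype(np.uint8));i=1+s[1:,4].argmax();k=l==i
for v in range(k.shape[0]):
    u=np.nonzero(k[v])[0]
    if len(u):print(v+212,u.min()+236,u.max()+236,end="; ")
print(D[12],D[30])
E
```

```text
220 251 255; 221 250 256; 222 249 256; 223 249 256; 224 249 256; 225 250 255; [-14 -14 -15 -14 -15 -14 -16 -15 -15 -14 -15 -16  -4  26  46  52  55  56
  51  43  30  -2 -16 -15 -14 -14 -13 -14 -13 -13 -13 -13 -14 -14 -13 -13] [-15 -16 -16 -17 -15 -17 -16 -15 -16 -15 -16 -15   1  18  23  22  22  22
  21  21  23  21  20  13  -4 -16 -16 -15 -16 -16 -15 -15 -17 -17 -20 -18]
```

```bash
python3 - <<'E'
from h import *
state()
goal([.5095,-.0125,.3114],-3.3)
E
```

```text
t 6.4 pos [ 0.5118 -0.0134  0.4175] yaw -3.41 z [-7.e-04 -2.e-04 -1.e+00] F [-0.73  0.56 -0.48] T [-0.03  0.04 -0.04] open 0.021 gf 79.0 q [-10. -15.  98.  -0.  97.  -6.]
goal [0.5095, -0.0125, 0.3114] -3.3 row [0.0014, -0.0037, 0.1768, -0.0004, 0.0001, -0.0013] dist 0.106
```

Call:
apply_moves(rows=[0.0015, -0.004, 0.01, 0, 0, -0.001, 0.0015, -0.004, 0.03, 0, 0, -0.001, 0.0015, -0.004, 0.055, 0, 0, -0.001, 0.0015, -0.004, 0.08, 0, 0, -0.001, 0.0015, -0.004, 0.105, 0, 0, -0.001, 0.0015, -0.004, 0.13, 0, 0, -0.001, 0.0015, -0.004, 0.15, 0, 0, -0.001, 0.0015, -0.004, 0.165, 0, 0, -0.001, 0.0015, -0.004, 0.177, 0, 0, -0.001, 0.0015, -0.004, 0.177, 0, 0, -0.001, 0.0015, -0.004, 0.177, 0, 0, -0.001])

```text
t: 7.5
tool_pos: [0.5094, -0.0114, 0.3121]
tool_rot: [2.283, 2.157, 0.001]
contact_force: [-1.3, 0.1, -0.6]
opening: 0.0211
grip_force: 79.0
```

```bash
python3 - <<'E'
from h import *
state()
im,d=ctrl.get_image("side");np.savez(f"pics/side3.npz",im=im,d=d)
cv2.imwrite("pics/v7.png",cv2.resize(im[170:270,190:320],None,fx=6,fy=6,interpolation=cv2.INTER_CUBIC))
goal([.5467,-.0145,.3114],-3.3)
E
```

```text
t 7.5 pos [ 0.5094 -0.0114  0.3121] yaw -3.24 z [ 7.e-04 -1.e-04 -1.e+00] F [-1.34  0.09 -0.58] T [-0.02 -0.03 -0.07] open 0.0211 gf 79.0 q [-10. -13. 107.  -0.  86.  -6.]
goal [0.5467, -0.0145, 0.3114] -3.3 row [-0.0015, 0.0621, 0.002, 0.0009, 0.0001, 0.0007] dist 0.037
```

View pics/v7.png

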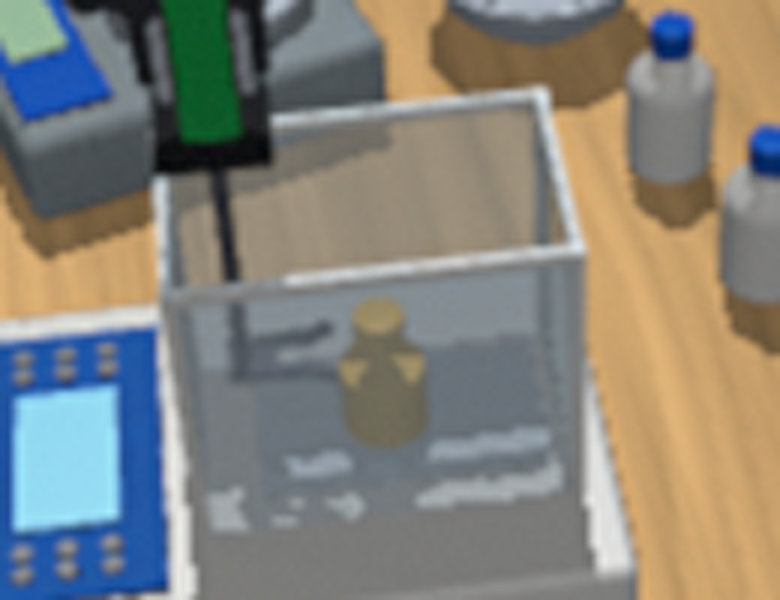

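The fork is inside the chamber without contact. The tine tips are at crop (330,325) and (338,372), left of the weight, whose knob is at (378,318) and body centre at (383,400). Now I check the tips numerically against the weight.

```bash
python3 - <<'E'
from h import *
t=np.array([.5094,-.0114,.3121]);a=np.radians(-3.24)
M=np.array([[np.cos(a),-np.sin(a)],[np.sin(a),np.cos(a)]])
for off in((0,0),(3.3,1)):
  for nm,x,y in(("near",38,-14),("far",38,14),("rear",-6,0)):
    q=M@(np.array([x+off[0],y+off[1]])/1000)
    print(off,nm,((proj("side",[[*(t[:2]+q),t[2]-.0984-.1195]])-[190,170])*6).round(0))
print("knob",((proj("side",[[.568,-.015,.112]])-[190,170])*6).round(0))
im=cv2.cvtColor(load("side",3)[0],cv2.COLOR_BGR2GRAY)
print(im[220:237,236:254])
E
```

```text
(0, 0) near [[330. 374.]]
(0, 0) far [[324. 326.]]
(0, 0) rear [[219. 362.]]
(3.3, 1) near [[338. 371.]]
(3.3, 1) far [[332. 323.]]
(3.3, 1) rear [[227. 360.]]
knob [[375. 313.]]
[[137 138 140 139 139 140 139 140 140 140 139 139 139 139 138 135 136 137]
 [141 139 140 139 138 140 141 140 140 139 139 139 137 137 138 137 138 137]
 [139 140 139 139 140 141 139 141 139 141 142 139 139 138 138 138 139 139]
 [140 140 141 140 140 142 133 117 118 131 139 141 135 136 141 141 143 144]
 [140 138 129 124 125 119 105  90  89 115 136 140 128 120 132 143 147 147]
 [113 108 100  97  98  90  85  84  93 118 138 139 127 111 113 123 126 128]
 [ 92  88  88  87  87  85  95 112 125 134 141 140 130 112 104 106 107 104]
 [ 98 101 106 105 105 109 121 136 141 142 142 135 122 107 104 105 105 106]
 [116 129 133 131 131 134 138 142 141 141 138 123 109 102 104 104 106 106]
 [128 143 142 136 129 127 128 130 130 129 123 111 104 105 104 104 104 107]
 [114 121 121 115 110 108 110 112 115 119 125 128 126 127 127 114 104 107]
 [101 100  97  97  96  97 100 100 103 106 119 137 141 141 130 112 104 106]
 [ 95  91  91  92  97  96  96  92  92  92 107 131 141 133 114 105 103 105]
 [104 104 105 106 108 107 107 105 102 100 102 119 136 127 105 104 106 106]
 [115 115 114 114 115 114 114 115 113 111 105 105 116 117 106 105 105 106]
 [114 114 114 114 113 114 114 113 114 113 106 101 101 106 106 107 108 107]
 [114 113 112 112 114 114 114 113 114 114 109 102 102 104 105 106 106 107]]
```

Call:
apply_moves(rows=[-0.003, 0.006, 0.001, 0, 0, 0, -0.003, 0.013, 0.001, 0, 0, 0, -0.003, 0.02, 0.001, 0, 0, 0, -0.003, 0.027, 0.001, 0, 0, 0, -0.003, 0.034, 0.001, 0, 0, 0, -0.003, 0.04, 0.001, 0, 0, 0, -0.003, 0.046, 0.001, 0, 0, 0, -0.003, 0.052, 0.001, 0, 0, 0, -0.003, 0.056, 0.001, 0, 0, 0, -0.003, 0.06, 0.001, 0, 0, 0, -0.003, 0.062, 0.001, 0, 0, 0, -0.003, 0.062, 0.001, 0, 0, 0])

```text
t: 8.75
tool_pos: [0.5463, -0.0153, 0.3111]
tool_rot: [-2.283, -2.158, 0.0]
contact_force: [-0.3, 0.6, -1.7]
opening: 0.0211
grip_force: 79.0
```

```bash
python3 - <<'E'
from h import *
state()
im,d=ctrl.get_image("side");np.savez(f"pics/side4.npz",im=im,d=d)
cv2.imwrite("pics/v8.png",cv2.resize(im[170:270,190:320],None,fx=6,fy=6,interpolation=cv2.INTER_CUBIC))
r=im[212:252,236:272].astype(int);D=r[...,2]-r[...,0];print(D[12],D[30])
E
```

```text
t 8.75 pos [ 0.5463 -0.0153  0.3111] yaw -3.24 z [-1.e-04 -0.e+00 -1.e+00] F [-0.25  0.59 -1.72] T [-0.02  0.   -0.08] open 0.0211 gf 79.0 q [ -9.  -8. 102.  -0.  86.  -6.]
[-15 -15 -15 -16 -14 -15 -14 -14 -14 -14 -14 -15  -3  29  47  53  57  57
  51  44  33   3 -16 -15 -14 -12 -14 -14 -13 -14 -13 -14 -14 -14 -15 -14] [-18 -17 -17 -15 -15 -16 -15 -16 -16 -17 -17 -14   2  19  23  23  23  22
  22  23  22  21  20  13  -5 -15 -17 -16 -16 -16 -16 -16 -16 -18 -19 -19]
```

View pics/v8.png

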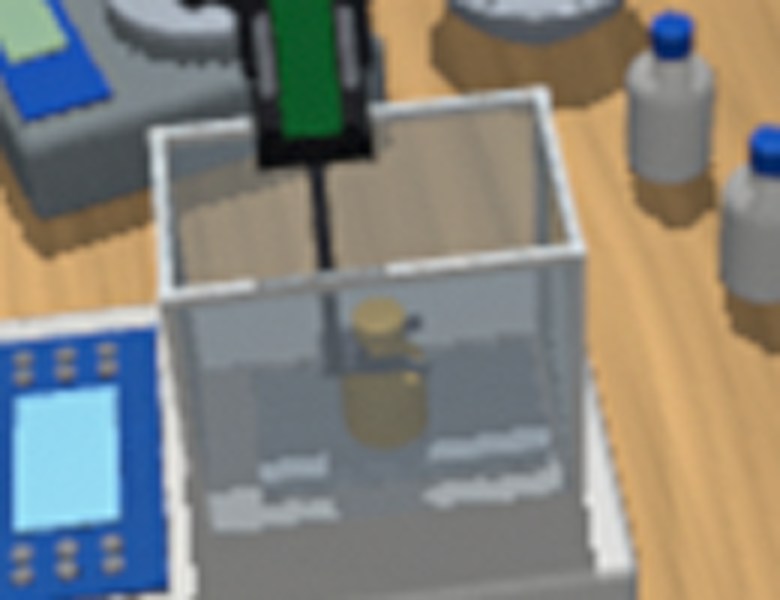

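The near tine passes in front of the neck at crop (385,367) and the far tine shows at (412,322). The weight has not moved, so I lift gently.

Call:
apply_moves(rows=[0, 0, -0.004, 0, 0, 0, 0, 0, -0.008, 0, 0, 0, 0, 0, -0.01, 0, 0, 0, 0, 0, -0.012, 0, 0, 0, 0, 0, -0.014, 0, 0, 0, 0, 0, -0.017, 0, 0, 0, 0, 0, -0.02, 0, 0, 0, 0, 0, -0.025, 0, 0, 0, 0, 0, -0.03, 0, 0, 0, 0, 0, -0.03, 0, 0, 0])

```text
t: 9.8
tool_pos: [0.5465, -0.0154, 0.3299]
tool_rot: [2.283, 2.157, 0.001]
contact_force: [-0.2, -0.6, -4.6]
opening: 0.0213
grip_force: 78.5
```

```bash
python3 - <<'E'
from h import *
state()
im,d=ctrl.get_image("side");np.savez(f"pics/side5.npz",im=im,d=d)
r=im[205:252,236:272].astype(int);D=r[...,2]-r[...,0]
for v in range(0,47,3):print(v+205,D[v])
E
```

```text
t 9.8 pos [ 0.5465 -0.0154  0.3299] yaw -3.24 z [ 1.2e-03 -2.0e-04 -1.0e+00] F [-0.23 -0.57 -4.61] T [-0.03  0.03  0.03] open 0.0213 gf 78.5 q [ -9.  -9. 101.   0.  87.  -6.]
205 [30 32 33 34 33 27  8 -7  7 25 31 28 27 28 27 28 28 29 30 29 29 28 29 29
 30 30 30 32 32 32 31 31 31 30 31 28]
208 [29 30 32 32 33 32 20 -5 -2 24 31 30 30 29 29 29 28 29 28 29 30 29 29 29
 29 29 29 30 32 32 32 33 32 31 31 30]
211 [30 30 31 32 32 33 23  0 -5 20 29 31 30 29 29 28 28 29 28 30 30 30 30 31
 31 31 30 30 32 33 32 33 33 31 31 30]
214 [33 31 31 31 34 35 26  6 -7  7 20 21 16 16 16 10  5  3  4  1 -4 -6 -1  3
  2 -1 -2 -2 -3 -1  3  2  1  2  1  1]
217 [ -7  -6  -6  -6  -4   1   1   0   1   1   1   0   3   8  11  14  13  17
  22  26  21  -1 -11  -9 -11 -12 -13 -14 -14 -15 -14 -15 -15 -15 -17 -17]
220 [-12 -15 -15 -15 -16 -16 -16 -15 -14 -14 -16 -16  11  46  54  55  54  55
  56  52  37   3 -16 -16 -14 -15 -15 -15 -16 -14 -15 -15 -16 -15 -14 -15]
223 [-15 -15 -15 -15 -15 -16 -15 -14 -13 -13 -15 -17 -13   2  18  23  22  22
  22  16   5   1  -5 -13 -15 -13 -14 -14 -14 -14 -13 -14 -14 -13 -14 -14]
226 [-14 -15
[... 646 characters left out ...]
13  21  22  22  21  21
  22  20  21  21  21  15  -1 -14 -16 -16 -16 -15 -16 -16 -16 -14 -16 -16]
241 [-18 -17 -17 -16 -17 -17 -16 -17 -16 -16 -17 -16 -16 -10  -7  -1   5   4
   6   4  -2  -7 -13 -17 -16 -16 -15 -15 -16 -16 -16 -16 -16 -16 -16 -16]
244 [-16 -16 -15 -16 -16 -16 -16 -16 -16 -17 -15 -16 -15 -16 -15 -16 -15 -16
 -15 -16 -16 -16 -16 -16 -17 -15 -18 -21 -22 -21 -21 -21 -21 -21 -21 -20]
247 [-19 -20 -21 -22 -21 -21 -22 -20 -22 -18 -18 -17 -15 -16 -16 -16 -17 -17
 -18 -17 -17 -17 -15 -15 -16 -17 -17 -17 -16 -17 -17 -16 -17 -16 -15 -15]
250 [-19 -16 -16 -16 -16 -17 -16 -16 -17 -16 -16 -15 -14 -15 -15 -14 -14 -13
 -13 -12 -11 -11 -12 -11 -10 -10 -10  -9  -9 -10 -10 -10  -9 -10  -9  -9]
```

The wrist load went down by about 3 N and the weight rose upright. I lift it straight out.

Call:
apply_moves(rows=[0, 0, -0.004, 0, 0, 0, 0, 0, -0.012, 0, 0, 0, 0, 0, -0.024, 0, 0, 0, 0, 0, -0.04, 0, 0, 0, 0, 0, -0.058, 0, 0, 0, 0, 0, -0.076, 0, 0, 0, 0, 0, -0.094, 0, 0, 0, 0, 0, -0.112, 0, 0, 0, 0, 0, -0.13, 0, 0, 0, 0, 0, -0.148, 0, 0, 0, 0, 0, -0.166, 0, 0, 0, 0, 0, -0.184, 0, 0, 0, 0, 0, -0.202, 0, 0, 0, 0, 0, -0.218, 0, 0, 0, 0, 0, -0.23, 0, 0, 0, 0, 0, -0.238, 0, 0, 0, 0, 0, -0.242, 0, 0, 0, 0, 0, -0.242, 0, 0, 0])

```text
t: 11.65
tool_pos: [0.5463, -0.0153, 0.4744]
tool_rot: [2.283, 2.158, 0.0]
contact_force: [0.2, 0.5, -4.5]
opening: 0.0211
grip_force: 78.5
```

```bash
python3 - <<'E'
from h import *
state()
im,d=ctrl.get_image("side");np.savez(f"pics/side6.npz",im=im,d=d)
P=cloud("side",d);o=ctrl.get_obs()["tool_pos"]
k=(hsv(im,(15,110,60),(32,255,255))>0)&(d>0)&(abs(P[...,0]-o[0]-.02)<.05)&(abs(P[...,1]-o[1])<.05)&(P[...,2]>.16)
v,u=np.nonzero(k);q=P[k];print(k.sum(),u.min(),u.max(),v.min(),v.max(),q.min(0),q.max(0))
for z0,z1 in((0,.01),(.01,.02),(.02,.03),(.05,.065)):
    s=q[(q[:,2]-q[:,2].min()>=z0)&(q[:,2]-q[:,2].min()<z1)]
    if len(s):print(z0,len(s),np.percentile(s[:,0],[3,97]).round(4),s[:,1].min().round(4))
# pan in side frame again
S=im.max(2).astype(int)-im.min(2)
k=(d>0)&(P[...,0]>.45)&(P[...,0]<.6)&(P[...,1]>.22)&(P[...,1]<.38)&(abs(P[...,2]-.065)<.005)&(S<40)
v,u=np.nonzero(k);W=ray("side",np.c_[u,v],.065);print("pan",len(W),W.mean(0),cv2.minEnclosingCircle((W[:,:2]*1000).astype(np.float32)))
goal([.55,.1,.475],15);goal([.51,.297,.475],28)
E
```

```text
t 11.65 pos [ 0.5463 -0.0153  0.4744] yaw -3.24 z [ 1.e-04 -0.e+00 -1.e+00] F [ 0.17  0.49 -4.52] T [ 0.01 -0.03  0.01] open 0.0211 gf 78.5 q [ -9. -10.  89.  -0. 101.  -6.]
357 239 258 103 196 [ 0.55111802 -0.03349133  0.20556252] [ 0.58810511 -0.00394317  0.43000433]
0 39 [0.552  0.5817] -0.0335
0.01 56 [0.5517 0.5805] -0.0326
0.02 53 [0.5522 0.5835] -0.0333
0.05 83 [0.5585 0.5781] -0.03
pan 593 [0.5265937  0.29937281 0.065     ] ((529.8099365234375, 299.8296203613281), 57.96638870239258)
goal [0.55, 0.1, 0.475] 15 row [0.1922, -0.0045, -0.0016, -0.0003, -0.0001, -0.2026] dist 0.115
goal [0.51, 0.297, 0.475] 28 row [0.5163, -0.0896, -0.0015, -0.0003, -0.0001, -0.3471] dist 0.314
```

The weight is out, upright, with its base at 0.205 m, clear of the rim. I carry it smoothly to the scale, keeping the yaw.

Call:
apply_moves(rows=[0.005, -0.001, 0, 0, 0, 0, 0.015, -0.003, 0, 0, 0, 0, 0.03, -0.005, 0, 0, 0, 0, 0.05, -0.009, 0, 0, 0, 0, 0.075, -0.013, 0, 0, 0, 0, 0.105, -0.019, 0, 0, 0, 0, 0.135, -0.024, 0, 0, 0, 0, 0.165, -0.03, 0, 0, 0, 0, 0.195, -0.035, 0, 0, 0, 0, 0.225, -0.04, 0, 0, 0, 0, 0.255, -0.046, 0, 0, 0, 0, 0.285, -0.051, 0, 0, 0, 0, 0.315, -0.056, 0, 0, 0, 0, 0.345, -0.062, 0, 0, 0, 0, 0.375, -0.067, 0, 0, 0, 0, 0.405, -0.073, 0, 0, 0, 0, 0.43, -0.077, 0, 0, 0, 0, 0.45, -0.081, 0, 0, 0, 0, 0.465, -0.083, 0, 0, 0, 0, 0.475, -0.085, 0, 0, 0, 0])

```text
t: 13.7
tool_pos: [0.5113, 0.2729, 0.4742]
tool_rot: [2.283, 2.158, -0.0]
contact_force: [-0.8, 0.8, -3.9]
opening: 0.0209
grip_force: 78.5
```

```bash
python3 - <<'E'
from h import *
state()
goal([.508,.300,.4744],-3.24)
E
```

```text
t 13.7 pos [0.5113 0.2729 0.4742] yaw -3.21 z [-0.e+00 -2.e-04 -1.e+00] F [-0.82  0.79 -3.88] T [-0.12  0.1   0.06] open 0.0209 gf 78.5 q [ 21.  -6.  85.  -0. 101.  24.]
goal [0.508, 0.3, 0.4744] -3.24 row [0.0448, -0.008, -0.0003, -0.0, 0.0001, 0.0003] dist 0.027
```

Call:
apply_moves(rows=[0.012, -0.002, 0, 0, 0, 0, 0.025, -0.004, 0.005, 0, 0, 0, 0.036, -0.006, 0.015, 0, 0, 0, 0.042, -0.007, 0.03, 0, 0, 0, 0.045, -0.008, 0.05, 0, 0, 0, 0.045, -0.008, 0.07, 0, 0, 0, 0.045, -0.008, 0.09, 0, 0, 0, 0.045, -0.008, 0.11, 0, 0, 0, 0.045, -0.008, 0.13, 0, 0, 0, 0.045, -0.008, 0.15, 0, 0, 0, 0.045, -0.008, 0.168, 0, 0, 0, 0.045, -0.008, 0.182, 0, 0, 0, 0.045, -0.008, 0.192, 0, 0, 0, 0.045, -0.008, 0.198, 0, 0, 0, 0.045, -0.008, 0.2, 0, 0, 0, 0.045, -0.008, 0.2, 0, 0, 0])

```text
t: 15.3
tool_pos: [0.5082, 0.2994, 0.3546]
tool_rot: [2.283, 2.158, 0.001]
contact_force: [-0.1, -0.3, -4.3]
opening: 0.021
grip_force: 78.5
```

```bash
cat >> h.py <<'E'
def weight(im,d,near,zmin):
    P=cloud("side",d);k=(hsv(im,(15,110,60),(32,255,255))>0)&(d>0)&(abs(P[...,0]-near[0])<.04)&(abs(P[...,1]-near[1])<.04)&(P[...,2]>zmin)&(P[...,2]<zmin+.15)
    n,l,s,c=cv2.connectedComponentsWithStats(cv2.dilate(k.astype(np.uint8),np.ones((5,5))));k&=l==1+s[1:,4].argmax()
    q=P[k];zb=np.percentile(q[:,2],1);print("weight side: n",len(q),"zmin",zb.round(4),"zmax",q[:,2].max().round(4))
    for a,b in((.004,.014),(.014,.024),(.022,.032),(.054,.065)):
        s=q[(q[:,2]-zb>=a)&(q[:,2]-zb<b)]
        if len(s):e=np.percentile(s[:,0],[2,98]);print(a,len(s),e.round(4),e.mean().round(4),"ymin",np.percentile(s[:,1],2).round(4))
E
python3 - <<'E'
from h import *
state()
im,d=ctrl.get_image("side");np.savez(f"pics/side7.npz",im=im,d=d)
im2,d2=ctrl.get_image("top");np.savez(f"pics/top7.npz",im=im2,d=d2)
weight(im,d,[.527,.30],.07)
a=cv2.resize(im[90:240,150:330],None,fx=3,fy=3);b=cv2.resize(im2[190:330,100:240],(250,250))
c=np.zeros((450,790,3),np.uint8);c[:,:540]=a;c[:250,540:]=b;cv2.imwrite("pics/v9.png",c)
E
```

```text
t 15.3 pos [0.5082 0.2994 0.3546] yaw -3.24 z [ 4.e-04  2.e-04 -1.e+00] F [-0.12 -0.25 -4.26] T [ 0.01  0.09 -0.02] open 0.021 gf 78.5 q [23. -3. 94.  0. 89. 27.]
weight side: n 205 zmin 0.0887 zmax 0.2145
0.004 28 [0.5161 0.5423] 0.5292 ymin 0.2822
0.014 28 [0.5149 0.5433] 0.5291 ymin 0.2806
0.022 56 [0.5156 0.5474] 0.5315 ymin 0.2813
0.054 35 [0.5195 0.54  ] 0.5297 ymin 0.29
```

View pics/v9.png

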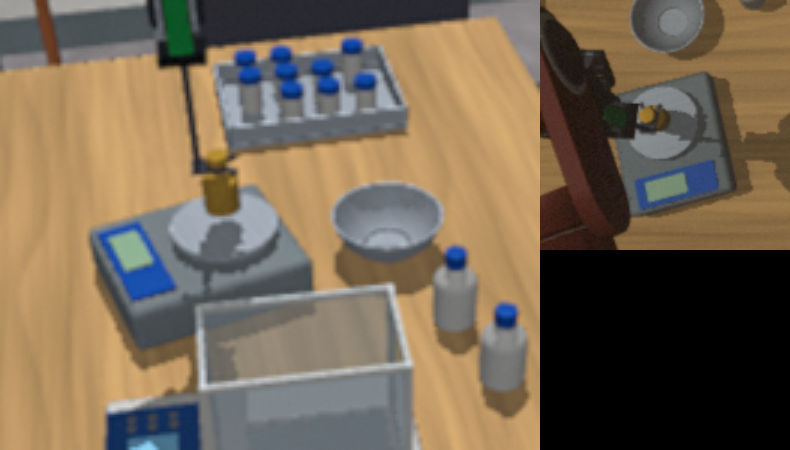

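The weight hangs upright over the middle of the round pan, in side-frame terms at (0.529, 0.299) against a pan centre of (0.530, 0.2995). I lower it slowly.

Call:
apply_moves(rows=[0, 0, 0.004, 0, 0, 0, 0, 0, 0.01, 0, 0, 0, 0, 0, 0.016, 0, 0, 0, 0, 0, 0.02, 0, 0, 0, 0, 0, 0.023, 0, 0, 0, 0, 0, 0.025, 0, 0, 0, 0, 0, 0.027, 0, 0, 0, 0, 0, 0.029, 0, 0, 0, 0, 0, 0.031, 0, 0, 0, 0, 0, 0.033, 0, 0, 0, 0, 0, 0.035, 0, 0, 0, 0, 0, 0.037, 0, 0, 0, 0, 0, 0.039, 0, 0, 0, 0, 0, 0.041, 0, 0, 0, 0, 0, 0.044, 0, 0, 0, 0, 0, 0.047, 0, 0, 0, 0, 0, 0.047, 0, 0, 0])

```text
t: 17.1
tool_pos: [0.508, 0.2993, 0.3257]
tool_rot: [-2.283, -2.158, 0.001]
contact_force: [0.9, 0.7, -2.5]
opening: 0.0212
grip_force: 79.0
```

```bash
python3 - <<'E'
from h import *
state()
im,d=ctrl.get_image("side");np.savez(f"pics/side8.npz",im=im,d=d)
weight(im,d,[.527,.30],.055)
E
```

```text
t 17.1 pos [0.508  0.2993 0.3257] yaw -3.24 z [-5.e-04 -2.e-04 -1.e+00] F [ 0.91  0.67 -2.49] T [-0.01  0.02 -0.04] open 0.0212 gf 79.0 q [23. -2. 96. -0. 87. 27.]
weight side: n 188 zmin 0.0673 zmax 0.2007
0.004 27 [0.5166 0.5435] 0.53 ymin 0.2818
0.014 30 [0.5145 0.5445] 0.5295 ymin 0.2812
0.022 49 [0.5159 0.5431] 0.5295 ymin 0.2811
0.054 38 [0.5146 0.5408] 0.5277 ymin 0.2896
```

The weight stopped sinking at the pan while the fork went about 8 mm lower, so it is free. I back the fork out along its tines.

Call:
apply_moves(rows=[0, -0.003, 0, 0, 0, 0, 0, -0.008, 0, 0, 0, 0, 0, -0.014, 0, 0, 0, 0, 0, -0.021, 0, 0, 0, 0, 0, -0.029, 0, 0, 0, 0, 0, -0.038, 0, 0, 0, 0, 0, -0.048, 0, 0, 0, 0, 0, -0.06, 0, 0, 0, 0, 0, -0.075, 0, 0, 0, 0, 0, -0.09, 0, 0, 0, 0, 0, -0.1, 0, 0, 0, 0, 0, -0.1, 0, 0, 0])

```text
validation failed for argument at $.ro...
```

```bash
python3 - <<'E'
from h import *
state()
im,d=ctrl.get_image("side");np.savez(f"pics/side9.npz",im=im,d=d)
im2,d2=ctrl.get_image("top");np.savez(f"pics/top9.npz",im=im2,d=d2)
weight(im,d,[.527,.30],.055)
P=cloud("top",d2);k=(hsv(im2,(15,110,60),(32,255,255))>0)&(abs(P[...,0]-.527)<.04)&(abs(P[...,1]-.3)<.04)&(abs(P[...,2]-.127)<.005);v,u=np.nonzero(k);print("top knob",len(u),ray("top",np.c_[u,v],.127).mean(0))
goal([.50,.20,.42],-10);goal([.6034,-.2835,.40],-16.8)
E
```

```text
t 17.15 pos [0.508  0.2993 0.3258] yaw -3.24 z [-4.e-04 -2.e-04 -1.e+00] F [-0.59 -0.11 -1.47] T [ 0.04 -0.01  0.  ] open 0.0209 gf 79.0 q [23. -2. 96.  0. 87. 27.]
weight side: n 189 zmin 0.0666 zmax 0.2045
0.004 27 [0.5153 0.5435] 0.5294 ymin 0.2816
0.014 32 [0.515  0.5446] 0.5298 ymin 0.2807
0.022 30 [0.5157 0.5434] 0.5296 ymin 0.2827
0.054 39 [0.5146 0.5408] 0.5277 ymin 0.2884
top knob 53 [0.52536302 0.29968936 0.127     ]
goal [0.5, 0.2, 0.42] -10 row [-0.1661, -0.0042, -0.1565, -0.0, -0.0, 0.0752] dist 0.137
goal [0.6034, -0.2835, 0.4] -16.8 row [-0.9609, 0.2134, -0.1232, -0.0, -0.0, 0.1507] dist 0.595
```

The move call was rejected and the arm has not moved, so I send it again.

Call:
apply_moves(rows=[0, -0.003, 0, 0, 0, 0, 0, -0.008, 0, 0, 0, 0, 0, -0.014, 0, 0, 0, 0, 0, -0.021, 0, 0, 0, 0, 0, -0.029, 0, 0, 0, 0, 0, -0.038, 0, 0, 0, 0, 0, -0.048, 0, 0, 0, 0, 0, -0.06, 0, 0, 0, 0, 0, -0.075, 0, 0, 0, 0, 0, -0.09, 0, 0, 0, 0, 0, -0.1, 0, 0, 0, 0, 0, -0.1, 0, 0, 0])

```text
validation failed for argument at $.ro...
```

```bash
python3 - <<'E'
from h import *
state()
im,d=ctrl.get_image("side");np.savez(f"pics/side9.npz",im=im,d=d)
weight(im,d,[.527,.30],.055)
goal([.46,.20,.42],-10);goal([.6034,-.2835,.42],-16.8)
E
```

```text
t 17.25 pos [0.5081 0.2993 0.3261] yaw -3.24 z [-0.  0. -1.] F [ 0.01 -0.77 -1.83] T [-0.02  0.03 -0.04] open 0.0213 gf 79.0 q [23. -2. 96.  0. 87. 27.]
weight side: n 191 zmin 0.0673 zmax 0.2025
0.004 28 [0.5165 0.5434] 0.53 ymin 0.2808
0.014 28 [0.5145 0.5446] 0.5295 ymin 0.2808
0.022 41 [0.5158 0.543 ] 0.5294 ymin 0.2816
0.054 38 [0.5141 0.5408] 0.5275 ymin 0.2895
goal [0.46, 0.2, 0.42] -10 row [-0.1698, -0.0707, -0.1564, 0.0, 0.0, 0.0752] dist 0.145
goal [0.6034, -0.2835, 0.42] -16.8 row [-0.9609, 0.2134, -0.1564, 0.0, 0.0, 0.1507] dist 0.598
```

The same call was rejected twice with no reason shown, and the state confirms the arm hasn't moved. I try a shorter version with explicit decimals to see whether the content is the problem.

Call:
apply_moves(rows=[0.0, -0.003, 0.0, 0.0, 0.0, 0.0, 0.0, -0.008, 0.0, 0.0, 0.0, 0.0, 0.0, -0.014, 0.0, 0.0, 0.0, 0.0, 0.0, -0.021, 0.0, 0.0, 0.0, 0.0])

```text
t: 17.7
tool_pos: [0.4952, 0.3001, 0.3261]
tool_rot: [-2.283, -2.158, 0.0]
contact_force: [-0.2, -0.3, -2.6]
opening: 0.0208
grip_force: 79.0
```

The short call works. I continue the retreat the same way and check that the weight stays put.

Call:
apply_moves(rows=[0.0, -0.008, 0.0, 0.0, 0.0, 0.0, 0.0, -0.017, 0.0, 0.0, 0.0, 0.0, 0.0, -0.027, 0.0, 0.0, 0.0, 0.0, 0.0, -0.039, 0.0, 0.0, 0.0, 0.0, 0.0, -0.054, 0.0, 0.0, 0.0, 0.0, 0.0, -0.069, 0.0, 0.0, 0.0, 0.0, 0.0, -0.079, 0.0, 0.0, 0.0, 0.0, 0.0, -0.079, 0.0, 0.0, 0.0, 0.0])

```text
t: 18.5
tool_pos: [0.4474, 0.3029, 0.3262]
tool_rot: [2.283, 2.159, 0.0]
contact_force: [0.6, -0.2, -0.3]
opening: 0.0213
grip_force: 79.0
```

```bash
python3 - <<'E'
from h import *
state()
im,d=ctrl.get_image("side");np.savez(f"pics/side9.npz",im=im,d=d)
weight(im,d,[.527,.30],.055)
goal([.46,.28,.42],-10);goal([.6034,-.2835,.42],-16.8)
E
```

```text
t 18.5 pos [0.4474 0.3029 0.3262] yaw -3.19 z [ 2.e-04  2.e-04 -1.e+00] F [ 0.58 -0.17 -0.25] T [-0.06  0.02 -0.03] open 0.0213 gf 79.0 q [ 26.  -9. 102.   0.  87.  29.]
weight side: n 194 zmin 0.067 zmax 0.1312
0.004 28 [0.5154 0.5435] 0.5294 ymin 0.2816
0.014 30 [0.5149 0.5447] 0.5298 ymin 0.2814
0.022 38 [0.5151 0.5424] 0.5288 ymin 0.2818
0.054 38 [0.5223 0.5408] 0.5316 ymin 0.2886
goal [0.46, 0.28, 0.42] -10 row [-0.0368, 0.0224, -0.1562, 0.0003, -0.0001, 0.0754] dist 0.097
goal [0.6034, -0.2835, 0.42] -16.8 row [-0.9611, 0.3137, -0.1562, 0.0003, -0.0001, 0.151] dist 0.614
```

The weight stands unmoved and the fork is clear. I raise it and travel back to the rest.

Call:
apply_moves(rows=[0.0, 0.0, -0.03, 0.0, 0.0, 0.0, 0.0, 0.0, -0.07, 0.0, 0.0, 0.0, 0.0, 0.0, -0.12, 0.0, 0.0, 0.0, 0.0, 0.0, -0.16, 0.0, 0.0, 0.0, 0.0, 0.0, -0.183, 0.0, 0.0, 0.0, -0.04, 0.013, -0.183, 0.0, 0.0, 0.01, -0.1, 0.033, -0.183, 0.0, 0.0, 0.02, -0.16, 0.052, -0.183, 0.0, 0.0, 0.03, -0.22, 0.072, -0.183, 0.0, 0.0, 0.04, -0.28, 0.091, -0.183, 0.0, 0.0, 0.05, -0.34, 0.111, -0.183, 0.0, 0.0, 0.06, -0.4, 0.13, -0.183, 0.0, 0.0, 0.07, -0.45, 0.147, -0.183, 0.0, 0.0, 0.08, -0.48, 0.157, -0.183, 0.0, 0.0, 0.08, -0.5, 0.163, -0.183, 0.0, 0.0, 0.08])

```text
t: 20.05
tool_pos: [0.5292, -0.004, 0.435]
tool_rot: [-2.415, -2.007, 0.002]
contact_force: [-0.6, 1.7, -1.2]
opening: 0.0209
grip_force: 79.0
```

```bash
python3 - <<'E'
from h import *
state()
goal([.605,-.2845,.435],-16.8)
E
```

```text
t 20.05 pos [ 0.5292 -0.004   0.435 ] yaw -10.54 z [-1.4e-03  1.0e-04 -1.0e+00] F [-0.56  1.65 -1.2 ] T [-0.02 -0.02 -0.02] open 0.0209 gf 79.0 q [ -8. -13.  95.  -0.  98.   2.]
goal [0.605, -0.2845, 0.435] -16.8 row [-0.4366, 0.2098, -0.0002, -0.0009, 0.0002, 0.0695] dist 0.291
```

Call:
apply_moves(rows=[-0.03, 0.014, 0.0, 0.0, 0.0, 0.005, -0.08, 0.038, 0.0, 0.0, 0.0, 0.015, -0.14, 0.067, 0.0, 0.0, 0.0, 0.025, -0.2, 0.096, 0.0, 0.0, 0.0, 0.035, -0.26, 0.125, 0.0, 0.0, 0.0, 0.045, -0.32, 0.154, 0.0, 0.0, 0.0, 0.055, -0.37, 0.178, 0.0, 0.0, 0.0, 0.065, -0.41, 0.197, 0.0, 0.0, 0.0, 0.07, -0.437, 0.21, 0.0, 0.0, 0.0, 0.07, -0.437, 0.21, 0.0, 0.0, 0.0, 0.07, -0.437, 0.21, 0.0, 0.0, 0.0, 0.07])

```text
t: 21.15
tool_pos: [0.6055, -0.2824, 0.4355]
tool_rot: [-2.519, -1.874, -0.0]
contact_force: [-0.0, 0.3, -1.4]
opening: 0.0209
grip_force: 78.9
```

```bash
python3 - <<'E'
from h import *
state()
goal([.605,-.2845,.2558],-16.8)
E
```

```text
t 21.15 pos [ 0.6055 -0.2824  0.4355] yaw -16.7 z [-7.0e-04  1.1e-03 -1.0e+00] F [-0.03  0.27 -1.43] T [0.03 0.   0.01] open 0.0209 gf 78.9 q [-31.   6.  77.   0.  97. -15.]
goal [0.605, -0.2845, 0.2558] -16.8 row [-0.0038, 0.0005, 0.2995, -0.0006, -0.0006, 0.0011] dist 0.18
```

Call:
apply_moves(rows=[-0.003, 0.0, 0.04, 0.0, 0.0, 0.001, -0.003, 0.0, 0.09, 0.0, 0.0, 0.001, -0.003, 0.0, 0.14, 0.0, 0.0, 0.001, -0.003, 0.0, 0.19, 0.0, 0.0, 0.001, -0.003, 0.0, 0.24, 0.0, 0.0, 0.001, -0.003, 0.0, 0.28, 0.0, 0.0, 0.001, -0.003, 0.0, 0.299, 0.0, 0.0, 0.001, -0.003, 0.0, 0.299, 0.0, 0.0, 0.001, -0.003, 0.0, 0.299, 0.0, 0.0, 0.001])

```text
t: 22.05
tool_pos: [0.6054, -0.2844, 0.2581]
tool_rot: [2.52, 1.872, 0.001]
contact_force: [-0.0, -0.0, -2.4]
opening: 0.0215
grip_force: 79.0
```

```bash
python3 - <<'E'
from h import *
state()
goal([.544,-.2656,.2558],-16.8)
E
```

```text
t 22.05 pos [ 0.6054 -0.2844  0.2581] yaw -16.78 z [ 1.8e-03 -9.0e-04 -1.0e+00] F [-0.   -0.01 -2.36] T [ 0.01  0.02 -0.01] open 0.0215 gf 79.0 q [-32.  10.  89.   0.  81. -15.]
goal [0.544, -0.2656, 0.2558] -16.8 row [0.0004, -0.107, 0.0036, 0.0013, 0.0002, 0.0002] dist 0.064
```

Call:
apply_moves(rows=[0.0, -0.01, 0.0, 0.0, 0.0, 0.0, 0.0, -0.022, 0.0, 0.0, 0.0, 0.0, 0.0, -0.036, 0.0, 0.0, 0.0, 0.0, 0.0, -0.05, 0.0, 0.0, 0.0, 0.0, 0.0, -0.064, 0.0, 0.0, 0.0, 0.0, 0.0, -0.078, 0.0, 0.0, 0.0, 0.0, 0.0, -0.09, 0.0, 0.0, 0.0, 0.0, 0.0, -0.1, 0.0, 0.0, 0.0, 0.0, 0.0, -0.107, 0.0, 0.0, 0.0, 0.0, 0.0, -0.107, 0.0, 0.0, 0.0, 0.0])

```text
t: 23.05
tool_pos: [0.543, -0.266, 0.2565]
tool_rot: [2.523, 1.872, 0.0]
contact_force: [0.6, -1.1, -0.8]
opening: 0.0214
grip_force: 78.9
```

```bash
python3 - <<'E'
from h import *
state()
goal([.544,-.2656,.2437],-16.8)
E
```

```text
t 23.05 pos [ 0.543  -0.266   0.2565] yaw -16.84 z [ 0. -0. -1.] F [ 0.65 -1.07 -0.83] T [-0.01 -0.02  0.05] open 0.0214 gf 78.9 q [-33.   2.  98.  -0.  80. -16.]
goal [0.544, -0.2656, 0.2437] -16.8 row [0.0012, 0.0014, 0.0214, 0.0, 0.0, -0.0004] dist 0.013
```

Call:
apply_moves(rows=[0.001, 0.0015, 0.004, 0.0, 0.0, 0.0, 0.001, 0.0015, 0.008, 0.0, 0.0, 0.0, 0.001, 0.0015, 0.012, 0.0, 0.0, 0.0, 0.001, 0.0015, 0.016, 0.0, 0.0, 0.0, 0.001, 0.0015, 0.019, 0.0, 0.0, 0.0, 0.001, 0.0015, 0.021, 0.0, 0.0, 0.0, 0.001, 0.0015, 0.021, 0.0, 0.0, 0.0])

```text
t: 23.75
tool_pos: [0.5444, -0.2658, 0.2437]
tool_rot: [-2.522, -1.872, 0.0]
contact_force: [0.5, 0.2, -1.0]
opening: 0.0211
grip_force: 79.2
```

```bash
python3 - <<'E'
from h import *
state()
E
```

```text
t 23.75 pos [ 0.5444 -0.2658  0.2437] yaw -16.83 z [-2.e-04  1.e-04 -1.e+00] F [ 0.45  0.19 -1.  ] T [ 0.01 -0.02  0.05] open 0.0211 gf 79.2 q [-33.   3.  98.   0.  79. -16.]
```

The fork is back at the pose where I took it. I release it, then raise the arm clear.

Call:
apply_moves(rows=[0.0, 0.0, 0.0, 0.0, 0.0, 0.0, 0.0, 0.0, 0.0, 0.0, 0.0, 0.0, 0.0, 0.0, 0.0, 0.0, 0.0, 0.0, 0.0, 0.0, 0.0, 0.0, 0.0, 0.0, 0.0, 0.0, 0.0, 0.0, 0.0, 0.0, 0.0, 0.0, 0.0, 0.0, 0.0, 0.0, 0.0, 0.0, 0.0, 0.0, 0.0, 0.0, 0.0, 0.0, 0.0, 0.0, 0.0, 0.0], grip=1)

```text
t: 24.55
tool_pos: [0.5444, -0.2658, 0.2439]
tool_rot: [-2.522, -1.872, 0.0]
contact_force: [-0.9, -0.7, 0.5]
opening: 0.0852
grip_force: 0.0
```

Call:
apply_moves(rows=[0.0, 0.0, -0.02, 0.0, 0.0, 0.0, 0.0, 0.0, -0.06, 0.0, 0.0, 0.0, 0.0, 0.0, -0.12, 0.0, 0.0, 0.0, 0.0, 0.0, -0.18, 0.0, 0.0, 0.0, 0.1, -0.06, -0.2, 0.0, 0.0, 0.0, 0.18, -0.12, -0.2, 0.0, 0.0, 0.0, 0.22, -0.15, -0.2, 0.0, 0.0, 0.0, 0.22, -0.15, -0.2, 0.0, 0.0, 0.0])

```text
t: 25.35
tool_pos: [0.4954, -0.1101, 0.3657]
tool_rot: [2.518, 1.876, 0.003]
contact_force: [0.6, -0.6, -0.7]
opening: 0.0858
grip_force: 0.0
```

```bash
python3 - <<'E'
from h import *
state()
im,d=ctrl.get_image("side");im2,d2=ctrl.get_image("top")
weight(im,d,[.527,.30],.055)
a=cv2.resize(im[90:380,150:380],(436,550));b=cv2.resize(im2[160:310,110:430],(364,171))
c=np.zeros((550,800,3),np.uint8);c[:,:436]=a;c[:171,436:]=b;cv2.imwrite("pics/v10.png",c)
E
```

```text
t 25.35 pos [ 0.4954 -0.1101  0.3657] yaw -16.62 z [ 2.3e-03  2.0e-04 -1.0e+00] F [ 0.6  -0.64 -0.68] T [-0.   -0.03 -0.04] open 0.0858 gf 0.0 q [-21. -15. 103.   0.  92.  -4.]
weight side: n 6 zmin 0.0655 zmax 0.0721
0.004 3 [0.5243 0.53  ] 0.5271 ymin 0.2826
```

View pics/v10.png

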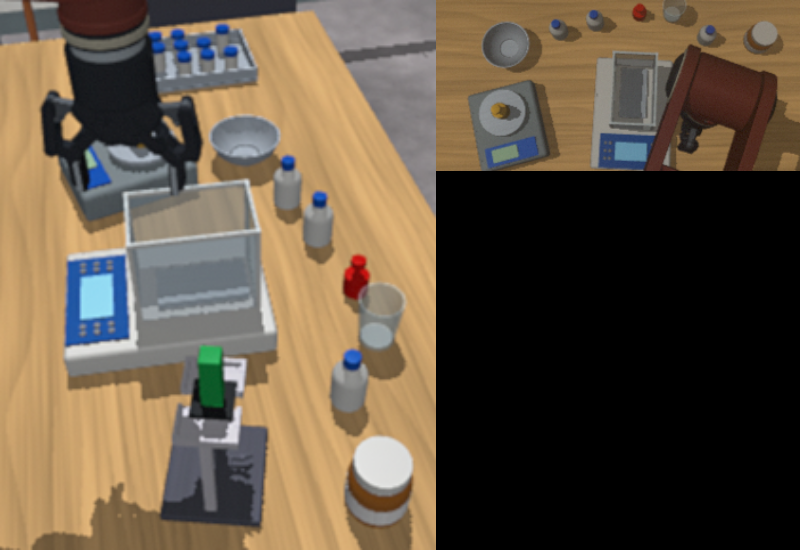

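The fork hangs in its rest at (210,385), with its collar seated. In the top view inset the weight stands at (500,111) in the middle of the scale pan. The chamber is empty, the bystanders are untouched and the robot is clear of everything, so I hand in the job.

```bash
python3 -c "
from station import ctrl
print(ctrl.finish_job())"
```

```text
the job is handed in; nothing more can be done
None
```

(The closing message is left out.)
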